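Seat the keyed dial of the antenna controller

TASK

The big aluminium dial of the antenna controller is sitting high on its shaft because the notch in its rim is not over the red locating pin. Turn it with a fingertip (the brass peg on it is there to push against) until the notch meets the pin, then press it down until it is fully home, flat on the panel, and leave it there. Do not lift the dial off its shaft, leave the power lever as it is, and do not disturb the other things on the desk.

Things in the scene. Friction and masses are not known exactly. Their poses are not given: they have to be found in the camera images.
- controller: Antenna controller: fixed dark steel console 180 x 210 x 60 mm (x, y, z), origin at the centre of its underside, z up; its +x side is away from the robot. On its flat top panel, 60 mm above the desk, a steel shaft 16 mm in diameter stands above the origin, 17 mm high.
- pin (a point): Tip of the red locating pin on the panel, 47 mm from the shaft axis towards the controller's +x: 8 mm in diameter, domed top 8 mm above the panel. At the start the dial above covers most of it; a red line on the panel, 56 to 82 mm from the axis, always shows its direction.
- dial: Loose aluminium dial, 100 mm in diameter, 18 mm thick, about 0.2 kg, its blind bore (18 mm across) over the shaft. Origin at the centre of its underside, z up; +x points to its notch. It rests on a rubber collar, underside 10 mm above the panel at the start, 0 when home. It turns endlessly either way with slight friction and stays where left.
- collar (a joint): Slide of the black rubber collar (52 mm across) under the dial on the shaft, m: 0 raised as found, 0.010 down with the dial home. A push of about 6 N slides it down with the dial, and it stays down. If the notch is not over the pin, the rim strikes the pin after 2 mm and the dial only tips on it.
- notch (a point): Point in the middle of the notch, level with the dial's upper face, 47 mm from the dial's axis. The notch is cut through the full thickness of the rim, 16 mm wide and 12 mm deep (so about 4 mm of play either side of the pin, some 5 degrees). A red line on the dial's grey face points to it.
- peg_top (a point): Centre of the top of the brass finger peg, a fixed upright stud on the dial 12 mm in diameter that stands 16 mm above the dial's upper face, 33 mm from the axis, exactly across the axis from the notch.
- press_point (a point): Centre of the top of the white round boss in the middle of the dial, 28 mm in diameter, 4 mm above the dial's upper face: the place to press. 92 mm above the desk at the start, 82 mm when the dial is home.
- power_lever (a joint): Silver toggle lever on the power box to the right of the controller, rad: 0 leans towards the robot (as found), grows to 0.8 as it swings away. Leave it.
- power_box: Fixed blue power box 130 x 110 x 55 mm carrying the toggle lever, origin at the centre of its underside.
- radio_red: Loose red handheld radio 58 x 36 x 110 mm plus a 50 mm antenna, upright on the lowest step of the rack at the left; origin under its centre. Leave it.
- radio_black: Black handheld radio, same form, on the middle step. Leave it.
- radio_grey: Grey handheld radio, same form, on the top step. Leave it.
- heat_sink: Loose finned aluminium heat sink 70 x 60 x 32 mm beyond the controller, origin under its centre. Leave it.
- dish: Loose white ceramic dish, 96 mm across, 26 mm high, beyond the controller, origin under its centre. Leave it.
- screwdriver: Loose screwdriver lying on the desk right of the controller. Leave it.
There are look-alikes about, which are no part of the job. What is shaped like the dial but orange is not meant.

How it is judged:
By the outcome, as a careful person would: the job done as asked, in the order asked, and still so for the second after the job is handed in, with the robot touching nothing.
It also fails if it takes over 64 s, if anything falls off the work surface, if the arm or the gripper's body presses on something with over 40 N, if the wrist force passes 120 N, or if a joint passes its speed limit or range.

ROBOT

A 6-joint arm with a two-finger parallel gripper is mounted at the origin on the work surface. World frame = base frame: x ahead of the robot, y to its left, z up, the work surface at z = 0. Lengths are in m, angles in rad, forces in N, time in s.
With the tool pointing down it reaches from about 0.3 to 0.875 m from the base axis. Payload 6.4 kg.
Tool frame: the origin (TCP) lies at the very end of the fingers, on their centre line; the grasp point (between the pads) lies r.pinch_z behind it (r.pinch_z is the distance from the TCP to the grasp point, in m); z points along the fingers, y is the line along which they close (so a half turn about z gives the same grasp; the last joint's range is limited). The gripper opens to 88 mm and grips with 3 to 60 N. Pads are 18 mm wide; open, the fingers measure 123 mm over their backs; the gripper's body (75 mm by 187 mm) begins 45 mm behind the grasp point.
Start: joints at [0.96, 0.181, 1.607, -0, 1.354, -0.206], TCP at [0.226, 0.529, 0.239] pointing down, gripper open.
Joint ranges: [-2.99, 2.99], [-0.89, 2.07], [0.3, 2.58], [-1.14, 4.28], [0, 2.63], [-3.12, 3.12]. Speed limits (rad/s): [2.57, 2.57, 3.01, 3.14, 3.14, 3.14].

INTERFACE

Orientations are given as a rotation vector (axis times angle).
In Python, from cell import readout, vision, job, r gives the robot as it stands.
- The arm moves only by the tool move_arm, never from a script. Its argument "targets" is a list of rows, each an object of numbers: "tx", "ty", "tz": the shift along the world's x, y, z in m; "rx", "ry", "rz": the turn, a rotation vector about the world's x, y, z in degrees; "gripper": the opening, from 0 (shut) to 1 (fully open). In form: [{"tx": .., "ty": .., "tz": .., "rx": .., "ry": .., "rz": .., "gripper": ..}, ...]. A call has 1 to 12 rows; each row shifts and turns the commanded pose from where the row before left it; what a row does not reach is not made up. A row lasts 1/8 s, in which the tool goes at most 62.5 mm and 10.7 degrees, less where a joint would pass 70% of its speed; a pose out of reach is approached as far as the arm can. A call is refused whole if a number of a shift passes 0.0625 or a number of a turn 10.7, either way. A call with a gripper value outside its range is refused whole. The fingers move at their own pace and stop on an object; the grip force is fixed at half the most. Time passes only in rows, so rows that do not move let the fingers close. It gives the time, the measured TCP pose, the force, the opening and the grip force at its end, in the units of the state.
- readout.get_obs(): the state, without advancing time (a new reading comes with each control period).
- vision.read_camera(name): name is "scene" or "top" or "wrist"; returns a dict with "color" (480x640x3 uint8, blue, green, red), "depth" (480x640 float32, m along the optical axis (not along the pixel's ray), 0 where there is no reading), "fx", "fy", "cx", "cy" (pixels), "cam_to_world" (4x4, takes a point from camera to world coordinates); the wrist camera has in their place "tool_from_camera" (4x4, takes a point from camera to tool coordinates, whose origin is the TCP and whose axes are the flange's). Camera axes: x right, y down, z forward; pixel columns grow to the right and rows downward; lengths in m; the calibration is good to about 2 mm. A picture is of the moment at which its call begins: read the wrist's pose just before it.
- job.finish_job(): hands the job in; it is judged then, once.
The state is a dict: "time": time; "joint_pos": joint angles; "dq": joint speeds; "effort": joint torques, N m; "position": TCP position; "eef_rot": TCP orientation; "wrist_force": force on the tool from outside, world axes, zero at the start; "moment": the same for the moment, N m; "opening": finger opening in m; "grasp_force": force on a finger pad.
Only numpy, scipy, OpenCV 4.12 (cv2) and the standard library are available. Lean on these libraries where they do the work, as an engineer would, in place of code of your own. Each camera call takes 0.05 s, during which the arm holds its last target. There are 200 camera calls.

## Working session

There is one attempt and no reset: what is moved stays moved. The work goes in short steps, Python scripts to look and compute and a tool call to move; the robot and the scene stay as the last step left them, time stands still between calls to the robot, and variables do not carry over. Pictures are saved under pics/ and viewed, at most 10 in all, crops included, and the job is handed in when it is done.

Besides the shell and the picture viewer there is one more tool, called after "Request:" as name(argument=value, ...) on one line, values as JSON. move_arm: Moves the arm, as the interface text tells. Its arguments: {"type":"object","properties":{"targets":{"type":"array"}},"required":["targets"]}

```bash
mkdir -p pics; ls; python3 - <<'E'
from cell import readout, vision
import cv2,numpy as np
o=readout.get_obs();print({k:np.round(v,3) for k,v in o.items()})
for n in("scene","top"):
    c=vision.read_camera(n);cv2.imwrite(f"pics/{n}0.png",c["color"]);np.savez(f"{n}0.npz",**c)
    print(n,c["fx"],c["cx"],c["cy"],np.round(c["cam_to_world"],3))
E
```

```text
pics
{'time': np.float64(0.0), 'joint_pos': array([ 0.96 ,  0.182,  1.608, -0.   ,  1.354, -0.206]), 'dq': array([ 0.001,  0.002,  0.   , -0.001,  0.   , -0.   ]), 'effort': array([-0.0000e+00, -4.3387e+01, -3.4185e+01,  7.0000e-02,  3.9000e-02,
       -0.0000e+00]), 'position': array([0.226, 0.528, 0.238]), 'eef_rot': array([-6.310e-01, -3.077e+00,  3.000e-03]), 'wrist_force': array([ 0.744,  1.062, -0.159]), 'moment': array([ 0.055, -0.006,  0.009]), 'grasp_force': np.float64(0.0), 'opening': np.float64(0.088)}
scene 592.1605695038463 306.5405945846273 228.19863600506662 [[ 0.124  0.681 -0.721  1.936]
 [ 0.992 -0.091  0.084 -0.15 ]
 [-0.008 -0.726 -0.687  1.34 ]
 [ 0.     0.     0.     1.   ]]
top 525.1200428322857 318.29752027217575 235.6868453965936 [[-0.005 -0.996  0.086  0.542]
 [-1.     0.003 -0.018  0.017]
 [ 0.018 -0.086 -0.996  1.382]
 [ 0.     0.     0.     1.   ]]
```

View pics/scene0.png

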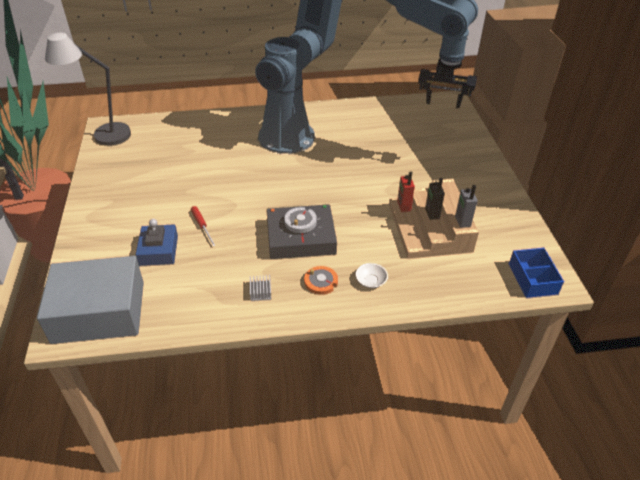

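View pics/top0.png

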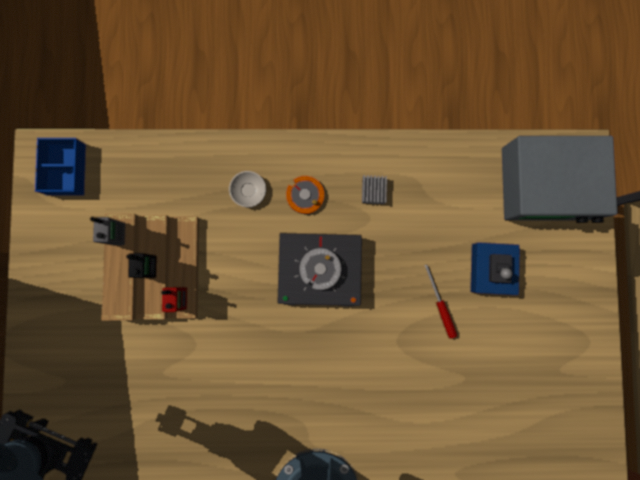

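Candidates in the top view are the aluminium dial on the dark console at (320,268) and the orange look-alike lying on the desk at (306,194); the dish at (248,190) is only round. I choose (320,268) and will check it in a close crop.

```bash
cat > h.py <<'E'
import numpy as np,cv2
def ray(c,u,v,z):
    M=c["cam_to_world"];d=M[:3,:3]@np.array([(u-c["cx"])/c["fx"],(v-c["cy"])/c["fy"],1]);o=M[:3,3]
    return o+d*(z-o[2])/d[2]
def cents(c,m,box):
    u0,v0,u1,v1=box;k=np.zeros_like(m);k[v0:v1,u0:u1]=m[v0:v1,u0:u1]
    n,l,s,ce=cv2.connectedComponentsWithStats(k);return [(s[i,4],ce[i]) for i in range(1,n) if s[i,4]>3]
def dep(c,u,v):
    z=c["depth"][int(round(v)),int(round(u))];p=np.array([(u-c["cx"])/c["fx"]*z,(v-c["cy"])/c["fy"]*z,z,1]);return (c["cam_to_world"]@p)[:3]
E
python3 - <<'E'
from h import *
c=np.load("top0.npz");im=c["color"];box=(270,225,370,315)
a=cv2.resize(im[225:315,270:370],None,fx=6,fy=6,interpolation=cv2.INTER_CUBIC);cv2.imwrite("pics/crop0.png",a)
hsv=cv2.cvtColor(im,cv2.COLOR_BGR2HSV)
red=((((hsv[...,0]<8)|(hsv[...,0]>172))&(hsv[...,1]>110)&(hsv[...,2]>60))*255).astype(np.uint8)
yel=cv2.inRange(hsv,(14,90,60),(32,255,255))
for n,m,z in(("red",red,.088),("brass",yel,.104)):
    for s,(u,v) in cents(c,m,box):print(n,s,np.round((u,v),1),np.round(ray(c,u,v,z),4),"panel",np.round(ray(c,u,v,.06),4),np.round(dep(c,u,v),3))
d=c["depth"];H=np.zeros(d.shape)
for v in range(225,315):
    for u in range(270,370):H[v,u]=dep(c,u,v)[2]
m=((H>.08)&(H<.13)).astype(np.uint8)
for s,(u,v) in cents(c,m,box):print("dial",s,np.round((u,v),1),ray(c,u,v,.088).round(4))
print(H[240:300:4,292:350:4].round(3))
m=((H>.045)&(H<.13)).astype(np.uint8)
q=cv2.findContours(m,0,2)[0];q=max(q,key=cv2.contourArea);R=cv2.minAreaRect(q);print("console",R,ray(c,*R[0],.06))
E
```

```text
red 32 [320.  241.2] [ 0.6403 -0.0108  0.088 ] panel [ 0.6424 -0.0114  0.06  ] [ 0.643 -0.011  0.059]
red 14 [314.1 277.3] [0.5514 0.0042 0.088 ] panel [0.5516 0.004  0.06  ] [0.551 0.004 0.083]
brass 2612 [310.8 268.3] [0.573  0.0123 0.104 ] panel [0.5741 0.0121 0.06  ] [0.573 0.012 0.091]
brass 25 [366.2 254.7] [ 0.6057 -0.123   0.104 ] panel [ 0.6078 -0.1278  0.06  ] [ 0.611 -0.134 -0.001]
brass 21 [327.  257.2] [ 0.5999 -0.0274  0.104 ] panel [ 0.6019 -0.0289  0.06  ] [ 0.6   -0.027  0.105]
brass 50 [366.1 267.4] [ 0.5746 -0.1224  0.104 ] panel [ 0.5758 -0.1272  0.06  ] [ 0.577 -0.134 -0.001]
brass 47 [365.9 277.9] [ 0.5493 -0.1216  0.104 ] panel [ 0.5495 -0.1263  0.06  ] [ 0.55  -0.132  0.005]
brass 4 [365.5 290.8] [ 0.5182 -0.1202  0.104 ] panel [ 0.5173 -0.1249  0.06  ] [ 0.516 -0.131 -0.001]
dial 1260 [320.1 267.9] [ 0.5743 -0.0107  0.088 ]
[[0.062 0.057 0.056 0.058 0.057 0.058 0.056 0.054 0.062 0.06  0.055 0.06
  0.062 0.061 1.382]
 [0.063 0.058 0.059 0.064 0.056 0.06  0.064 0.06  0.054 0.06  0.06  0.055
  0.058 0.052 0.057]
 [0.061 0.058 0.056 0.057 0.059 0.063 0.058 0.089 
[... 628 characters left out ...]
0.061 0.087 0.084 0.092 0.09  0.089 0.09  0.084 0.087 0.084
  0.062 0.055 0.053]
 [0.06  0.061 0.054 0.09  0.091 0.087 0.084 0.087 0.089 0.088 0.089 0.085
  0.059 0.062 0.056]
 [0.056 0.058 0.053 0.059 0.055 0.06  0.087 0.087 0.087 0.088 0.086 0.058
  0.058 0.06  0.062]
 [0.057 0.057 0.058 0.058 0.06  0.056 0.089 0.092 0.086 0.06  0.062 0.062
  0.052 0.057 0.057]
 [0.061 0.061 0.061 0.064 0.066 0.058 0.056 0.056 0.059 0.057 0.056 0.061
  0.06  0.056 0.056]
 [0.056 0.058 0.062 0.058 0.059 0.06  0.057 0.06  0.06  0.055 0.062 0.053
  0.064 0.06  0.057]]
console ((319.5693359375, 268.72674560546875), (83.49890899658203, 71.50264739990234), 1.432096242904663) [ 0.57295326 -0.0099369   0.06      ]
```

View pics/crop0.png

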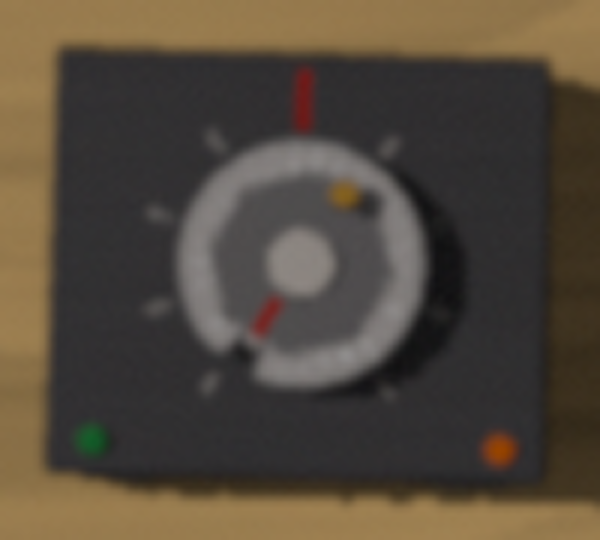

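The crop confirms it: aluminium dial, notch at lower left (crop 240,345), red line at (265,318), brass peg at (345,193), panel line at (305,100). World values: axis at about (0.5745, -0.0105), notch direction +147°, pin direction about -1.5°, peg at -33°. I'll push the peg clockwise by about 148°.

Request:
move_arm(targets=[{"tz":0.04,"gripper":0},{"tx":0.0358,"ty":-0.0482,"gripper":0},{"tx":0.0358,"ty":-0.0482,"gripper":0},{"tx":0.0358,"ty":-0.0482,"gripper":0},{"tx":0.0358,"ty":-0.0482,"gripper":0},{"tx":0.0358,"ty":-0.0482,"gripper":0},{"tx":0.0358,"ty":-0.0482,"gripper":0},{"tx":0.0358,"ty":-0.0482,"gripper":0},{"tx":0.0358,"ty":-0.0482,"gripper":0},{"tx":0.0358,"ty":-0.0482,"gripper":0},{"tx":0.0358,"ty":-0.0482,"gripper":0},{"tx":0.0358,"ty":-0.0482,"rz":-10,"gripper":0}])

```text
validation failed for argument at $.ta...
```

Request:
move_arm(targets=[{"gripper":0},{"gripper":0},{"gripper":0}])

```text
validation failed for argument at $.ta...
```

```bash
cat > w.py <<'E'
from cell import readout,vision,r
from h import *
from scipy.spatial.transform import Rotation as Ro
import sys
o=readout.get_obs();R=Ro.from_rotvec(o["eef_rot"]).as_matrix();p=np.array(o["position"])
print(o["time"],p.round(4),"yaw_y",np.degrees(np.arctan2(R[1,1],R[0,1])).round(1),"z",R[:,2].round(3),"F",np.round(o["wrist_force"],1),"q6",o["joint_pos"][5],"op",o["opening"],"pinch",r.pinch_z)
C=np.array([.5745,-.0105]);d=p[:2]-C;print("tcp r,ang",np.hypot(*d).round(4),np.degrees(np.arctan2(d[1],d[0])).round(1))
if len(sys.argv)>1:
    c=vision.read_camera("wrist");T=np.eye(4);T[:3,:3]=R;T[:3,3]=p;c["cam_to_world"]=T@c["tool_from_camera"]
    cv2.imwrite(f"pics/{sys.argv[1]}.png",c["color"]);np.savez(sys.argv[1]+".npz",**c)
    im=c["color"];hsv=cv2.cvtColor(im,cv2.COLOR_BGR2HSV)
    red=((((hsv[...,0]<8)|(hsv[...,0]>172))&(hsv[...,1]>110)&(hsv[...,2]>50))*255).astype(np.uint8)
    yel=cv2.inRange(hsv,(14,110,60),(32,255,255))
    for n,m in(("red",red),("brass",yel)):
        for s,(u,v) in cents(c,m,(0,0,640,480)):
            if s>60:print(n,s,np.round((u,v)),"z.06",ray(c,u,v,.06).round(4),"z.088",ray(c,u,v,.088).round(4),"z.104",ray(c,u,v,.104).round(4),"dep",dep(c,u,v).round(3))
E
python3 w.py w1
```

```text
0.1 [0.2262 0.5281 0.2379] yaw_y 66.8 z [-0.001 -0.001 -1.   ] F [-0.7  0.2 -0.4] q6 -0.20629770738723877 op 0.08856434468101429 pinch 0.0187
tcp r,ang 0.6414 122.9
red 265 [268. 458.] z.06 [0.454  0.3628 0.06  ] z.088 [0.4282 0.3797 0.088 ] z.104 [0.4135 0.3893 0.104 ] dep [0.472 0.351 0.041]
brass 64628 [425. 161.] z.06 [0.219  0.6214 0.06  ] z.088 [0.2135 0.6159 0.088 ] z.104 [0.2104 0.6128 0.104 ] dep [0.231 0.633 0.001]
brass 6477 [ 91. 228.] z.06 [0.1587 0.3315 0.06  ] z.088 [0.1584 0.3511 0.088 ] z.104 [0.1583 0.3623 0.104 ] dep [0.159 0.29  0.   ]
brass 1635 [ 76. 389.] z.06 [0.2962 0.2223 0.06  ] z.088 [0.2841 0.2513 0.088 ] z.104 [0.2771 0.2679 0.104 ] dep [0.184 0.491 0.319]
brass 1634 [574. 389.] z.06 [0.4948 0.687  0.06  ] z.088 [0.4654 0.6758 0.088 ] z.104 [0.4487 0.6695 0.104 ] dep [0.223 0.584 0.32 ]
brass 11044 [370. 440.] z.06 [0.475  0.4732 0.06  ] z.088 [0.4474 0.4805 0.088 ] z.104 [0.4316 0.4847 0.104 ] dep [0.451 0.48  0.085]
```

The moves were refused, probably because each row needs all its fields.

Request:
move_arm(targets=[{"tx":0.0,"ty":0.0,"tz":0.04,"rx":0.0,"ry":0.0,"rz":0.0,"gripper":0.0}])

```text
time: 0.28
position: [0.2252, 0.5266, 0.2752]
eef_rot: [-0.631, -3.074, 0.012]
wrist_force: [0.1, 0.7, -0.0]
opening: 0.0801
grasp_force: 0.0
```

Request:
move_arm(targets=[{"tx":0.0358,"ty":-0.0482,"tz":0.0,"rx":0.0,"ry":0.0,"rz":0.0,"gripper":0.0},{"tx":0.0358,"ty":-0.0482,"tz":0.0,"rx":0.0,"ry":0.0,"rz":0.0,"gripper":0.0},{"tx":0.0358,"ty":-0.0482,"tz":0.0,"rx":0.0,"ry":0.0,"rz":0.0,"gripper":0.0},{"tx":0.0358,"ty":-0.0482,"tz":0.0,"rx":0.0,"ry":0.0,"rz":0.0,"gripper":0.0},{"tx":0.0358,"ty":-0.0482,"tz":0.0,"rx":0.0,"ry":0.0,"rz":0.0,"gripper":0.0},{"tx":0.0358,"ty":-0.0482,"tz":0.0,"rx":0.0,"ry":0.0,"rz":0.0,"gripper":0.0},{"tx":0.0358,"ty":-0.0482,"tz":0.0,"rx":0.0,"ry":0.0,"rz":0.0,"gripper":0.0},{"tx":0.0358,"ty":-0.0482,"tz":0.0,"rx":0.0,"ry":0.0,"rz":0.0,"gripper":0.0},{"tx":0.0358,"ty":-0.0482,"tz":0.0,"rx":0.0,"ry":0.0,"rz":0.0,"gripper":0.0},{"tx":0.0358,"ty":-0.0482,"tz":0.0,"rx":0.0,"ry":0.0,"rz":0.0,"gripper":0.0},{"tx":0.0358,"ty":-0.0482,"tz":0.0,"rx":0.0,"ry":0.0,"rz":-10.0,"gripper":0.0},{"tx":0.0,"ty":0.0,"tz":-0.04,"rx":0.0,"ry":0.0,"rz":0.0,"gripper":0.0}])

```text
time: 1.78
position: [0.6241, -0.0062, 0.241]
eef_rot: [0.905, 3.001, -0.0]
wrist_force: [-0.5, 0.5, 0.2]
opening: 0.0003
grasp_force: 0.0
```

Request:
move_arm(targets=[{"tx":0.0,"ty":0.0,"tz":0.0,"rx":0.0,"ry":0.0,"rz":0.0,"gripper":0.0},{"tx":0.0,"ty":0.0,"tz":0.0,"rx":0.0,"ry":0.0,"rz":0.0,"gripper":0.0}])

```text
time: 2.02
position: [0.6202, -0.0011, 0.2395]
eef_rot: [0.896, 3.011, 0.0]
wrist_force: [0.1, 0.3, 0.4]
opening: 0.0009
grasp_force: 0.0
```

```bash
python3 w.py w2
```

```text
2.025 [ 0.6202 -0.0011  0.2395] yaw_y 56.9 z [ 0.  0. -1.] F [0.1 0.3 0.4] q6 -1.1852730860108422 op 0.0008774158770909914 pinch 0.0187
tcp r,ang 0.0466 11.6
red 168 [280. 141.] z.06 [ 5.502e-01 -1.000e-04  6.000e-02] z.088 [0.5507 0.0033 0.088 ] z.104 [0.551  0.0053 0.104 ] dep [0.551 0.003 0.088]
red 193 [328. 237.] z.06 [ 0.642  -0.0127  0.06  ] z.088 [ 0.6346 -0.0081  0.088 ] z.104 [ 0.6303 -0.0055  0.104 ] dep [ 0.641 -0.012  0.062]
red 70 [  3. 255.] z.06 [ 0.4949 -0.2687  0.06  ] z.088 [ 0.5002 -0.2421  0.088 ] z.104 [ 0.5032 -0.227   0.104 ] dep [ 0.486 -0.313  0.014]
red 82 [448. 306.] z.06 [0.7609 0.0458 0.06  ] z.088 [0.7432 0.0453 0.088 ] z.104 [0.7332 0.0451 0.104 ] dep [0.788 0.047 0.018]
brass 2868 [620.  41.] z.06 [0.6317 0.2621 0.06  ] z.088 [0.6252 0.2431 0.088 ] z.104 [0.6214 0.2322 0.104 ] dep [ 0.646  0.303 -0.   ]
brass 280 [128. 164.] z.06 [ 0.4953 -0.1183  0.06  ] z.088 [ 0.5005 -0.1046  0.088 ] z.104 [ 0.5034 -0.0968  0.104 ] dep [ 0.484 -0.148 -0.001]
brass 6926 [113. 258.] z.06 [ 0.5517 -0.1871  0.06  ] z.088 [ 0.552  -0.1675  0.088 ] z.104 [ 0.5522 -0.1563
[... 583 characters left out ...]
-0.   ]
brass 152 [395. 301.] z.06 [0.7296 0.0059 0.06  ] z.088 [0.7146 0.0088 0.088 ] z.104 [0.7061 0.0105 0.104 ] dep [0.743 0.003 0.034]
brass 1307 [615. 355.] z.06 [0.8991 0.1586 0.06  ] z.088 [0.8696 0.1484 0.088 ] z.104 [0.8527 0.1426 0.104 ] dep [ 1.758  0.455 -0.755]
brass 545 [290. 388.] z.06 [ 0.7551 -0.1328  0.06  ] z.088 [ 0.738  -0.1179  0.088 ] z.104 [ 0.7282 -0.1094  0.104 ] dep [0.594 0.007 0.324]
brass 472 [361. 389.] z.06 [ 0.7956 -0.073   0.06  ] z.088 [ 0.775  -0.0632  0.088 ] z.104 [ 0.7632 -0.0577  0.104 ] dep [0.602 0.019 0.323]
brass 12269 [442. 443.] z.06 [ 0.9035 -0.0362  0.06  ] z.088 [ 0.8736 -0.0296  0.088 ] z.104 [ 0.8565 -0.0258  0.104 ] dep [0.618 0.027 0.327]
```

View pics/w2.png

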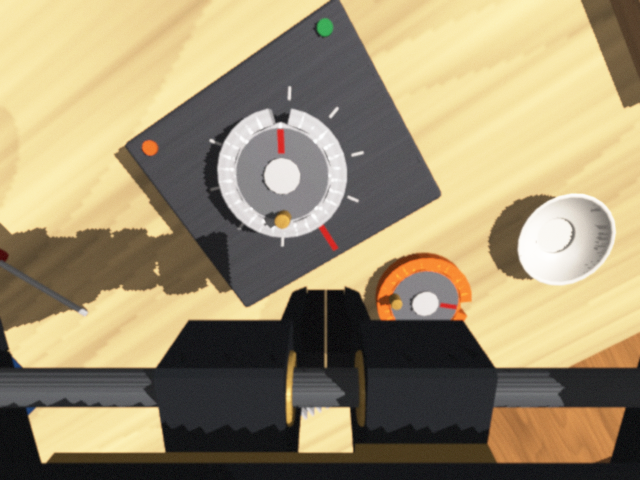

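The wrist view shows the dial with its boss at (282,176), notch line at (280,141) and peg at (282,219). The panel line is at (328,237) and the orange look-alike at (426,303).

```bash
python3 - <<'E'
from h import *
for f,b in(("w2",(215,105,350,240)),("top0",(298,246,344,292))):
    c=np.load(f+".npz");im=c["color"];hsv=cv2.cvtColor(im,cv2.COLOR_BGR2HSV)
    m=cv2.inRange(hsv,(0,0,110),(179,60,255)); k=np.zeros_like(m);k[b[1]:b[3],b[0]:b[2]]=m[b[1]:b[3],b[0]:b[2]]
    for q in cv2.findContours(k,cv2.RETR_LIST,cv2.CHAIN_APPROX_NONE)[0]:
        if cv2.contourArea(q)>60:(u,v),rr=cv2.minEnclosingCircle(q);print(f,round(u,1),round(v,1),round(rr,1),cv2.contourArea(q),ray(c,u,v,.092).round(4),ray(c,u,v,.088).round(4))
C=np.array([.5725,-.010])
def pose(phi,off,r=.033):
    a=np.radians(phi);return C+r*np.array([np.cos(a),np.sin(a)])+off*np.array([-np.sin(a),np.cos(a)])
print(pose(-33,.032))
# push rows: face heading from phi -33 to -150, 6deg/row
P=[pose(p,.0235) for p in np.arange(-33,-190,-6)]
print(P[0]);print(np.diff(P,axis=0).round(4).tolist())
E
```

```text
w2 277.9 217.3 14.1 407.0 [ 0.5977 -0.0317  0.092 ] [ 0.5983 -0.0326  0.088 ]
w2 280.5 141.0 13.5 234.0 [0.5508 0.0039 0.092 ] [0.5507 0.0034 0.088 ]
w2 281.8 172.3 66.8 13059.5 [ 0.5703 -0.0087  0.092 ] [ 0.5705 -0.0094  0.088 ]
top0 319.6 268.2 5.5 79.0 [ 0.5735 -0.0094  0.092 ] [ 0.5736 -0.0095  0.088 ]
top0 319.6 268.4 19.9 384.5 [ 0.573  -0.0094  0.092 ] [ 0.5731 -0.0094  0.088 ]
[ 0.61760458 -0.00113563]
[ 0.61297515 -0.00826433]
[[-0.0, -0.0042], [-0.0005, -0.0042], [-0.0009, -0.0041], [-0.0013, -0.004], [-0.0018, -0.0039], [-0.0022, -0.0037], [-0.0025, -0.0034], [-0.0029, -0.0031], [-0.0032, -0.0028], [-0.0035, -0.0025], [-0.0037, -0.0021], [-0.0039, -0.0017], [-0.004, -0.0013], [-0.0042, -0.0008], [-0.0042, -0.0004], [-0.0042, 0.0], [-0.0042, 0.0005], [-0.0041, 0.0009], [-0.004, 0.0013], [-0.0039, 0.0018], [-0.0037, 0.0022], [-0.0034, 0.0025], [-0.0031, 0.0029], [-0.0028, 0.0032], [-0.0025, 0.0035], [-0.0021, 0.0037]]
```

Request:
move_arm(targets=[{"tx":-0.0026,"ty":0.0,"tz":-0.05,"rx":0.0,"ry":0.0,"rz":0.0,"gripper":0.0},{"tx":0.0,"ty":0.0,"tz":-0.05,"rx":0.0,"ry":0.0,"rz":0.0,"gripper":0.0},{"tx":0.0,"ty":0.0,"tz":-0.03,"rx":0.0,"ry":0.0,"rz":0.0,"gripper":0.0},{"tx":0.0,"ty":0.0,"tz":-0.013,"rx":0.0,"ry":0.0,"rz":0.0,"gripper":0.0},{"tx":0.0,"ty":0.0,"tz":0.0,"rx":0.0,"ry":0.0,"rz":0.0,"gripper":0.0},{"tx":-0.0023,"ty":-0.0036,"tz":0.0,"rx":0.0,"ry":0.0,"rz":0.0,"gripper":0.0},{"tx":-0.0023,"ty":-0.0036,"tz":0.0,"rx":0.0,"ry":0.0,"rz":0.0,"gripper":0.0}])

```text
time: 2.95
position: [0.614, -0.0093, 0.0975]
eef_rot: [0.896, 3.008, 0.0]
wrist_force: [0.4, -0.2, -0.1]
opening: 0.0005
grasp_force: 0.0
```

```bash
python3 w.py w3 | grep -v brass
```

```text
2.95 [ 0.614  -0.0093  0.0975] yaw_y 56.8 z [ 0.003 -0.001 -1.   ] F [ 0.4 -0.2 -0.1] q6 -1.199755117125243 op 0.0004806105230068352 pinch 0.0187
tcp r,ang 0.0395 1.8
red 586 [266. 162.] z.06 [ 0.5509 -0.0019  0.06  ] z.088 [0.5506 0.0033 0.088 ] z.104 [0.5505 0.0063 0.104 ] dep [0.551 0.003 0.089]
```

View pics/w3.png

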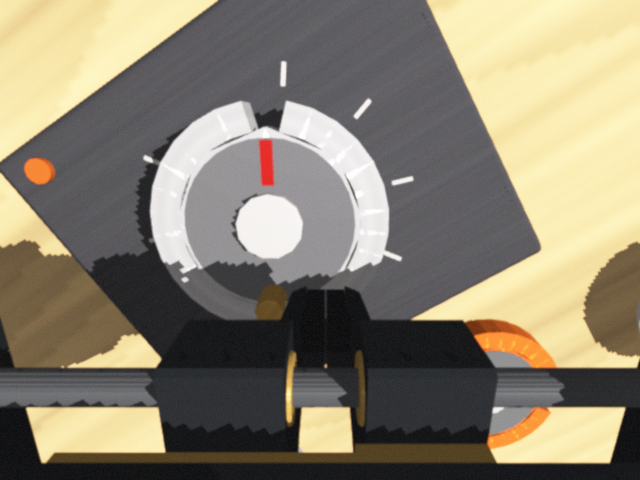

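The peg at (270,302) is just short of touching the finger edge at (288,305), and the red line at (266,162) stays in view, so I can use it as feedback.

Request:
move_arm(targets=[{"tx":0.0,"ty":-0.0042,"tz":0.0,"rx":0.0,"ry":0.0,"rz":-6.0,"gripper":0.0},{"tx":-0.0005,"ty":-0.0042,"tz":0.0,"rx":0.0,"ry":0.0,"rz":-6.0,"gripper":0.0},{"tx":-0.0009,"ty":-0.0041,"tz":0.0,"rx":0.0,"ry":0.0,"rz":-6.0,"gripper":0.0},{"tx":-0.0013,"ty":-0.004,"tz":0.0,"rx":0.0,"ry":0.0,"rz":-6.0,"gripper":0.0},{"tx":-0.0018,"ty":-0.0039,"tz":0.0,"rx":0.0,"ry":0.0,"rz":-6.0,"gripper":0.0},{"tx":-0.0022,"ty":-0.0037,"tz":0.0,"rx":0.0,"ry":0.0,"rz":-6.0,"gripper":0.0},{"tx":-0.0025,"ty":-0.0034,"tz":0.0,"rx":0.0,"ry":0.0,"rz":-6.0,"gripper":0.0},{"tx":-0.0029,"ty":-0.0031,"tz":0.0,"rx":0.0,"ry":0.0,"rz":-6.0,"gripper":0.0}])

```text
time: 4.0
position: [0.6013, -0.0398, 0.0965]
eef_rot: [2.048, 2.381, 0.001]
wrist_force: [0.3, 1.0, -0.3]
opening: 0.0002
grasp_force: 0.3
```

```bash
sed -i '$a\    k=cents(c,red,(150,60,500,300))\n    if k:\n        s,(u,v)=max(k,key=lambda t:t[0]);q=ray(c,u,v,.088);a=np.degrees(np.arctan2(q[1]+.0095,q[0]-.5725));print("NOTCH",s,a.round(1),"peg",(a-180).round(1),np.hypot(q[0]-.5725,q[1]+.0095))' w.py; python3 w.py w4 | grep -v brass
```

```text
4.0 [ 0.6013 -0.0398  0.0965] yaw_y 8.6 z [ 0.001 -0.    -1.   ] F [ 0.3  1.  -0.3] q6 -0.4130217168907784 op 0.00024176318539904365 pinch 0.0187
tcp r,ang 0.0397 -47.5
red 584 [251. 165.] z.06 [0.5587 0.0098 0.06  ] z.088 [0.5635 0.0137 0.088 ] z.104 [0.5662 0.016  0.104 ] dep [0.564 0.014 0.089]
red 589 [413. 236.] z.06 [ 0.6417 -0.0128  0.06  ] z.088 [ 0.6337 -0.0054  0.088 ] z.104 [ 0.6292 -0.0011  0.104 ] dep [ 0.642 -0.013  0.06 ]
NOTCH 589 3.9 peg -176.1 0.06137830912865064
```

```bash
sed -i 's/k=cents(c,red,(150,60,500,300))/k=[t for t in cents(c,red,(150,60,500,300)) if .012<np.hypot(*(ray(c,*t[1],.088)[:2]-[.5725,-.0095]))<.04]/' w.py; python3 - <<'E'
import numpy as np
C=np.array([.5725,-.0095])
def pose(phi,off,r=.033):
    a=np.radians(phi);return C+r*np.array([np.cos(a),np.sin(a)])+off*np.array([-np.sin(a),np.cos(a)])
P=[pose(p,.0163) for p in np.arange(-81.4,-183,-7)]
print(P[0]-[.6013,-.0398],np.diff(P,axis=0).round(4).tolist())
E
```

```text
[-0.0077486   0.00010847] [[-0.0038, -0.0023], [-0.0041, -0.0019], [-0.0043, -0.0013], [-0.0044, -0.0008], [-0.0045, -0.0003], [-0.0045, 0.0003], [-0.0044, 0.0008], [-0.0043, 0.0014], [-0.0041, 0.0019], [-0.0038, 0.0024], [-0.0035, 0.0028], [-0.0031, 0.0032], [-0.0027, 0.0036], [-0.0023, 0.0039]]
```

Request:
move_arm(targets=[{"tx":-0.0039,"ty":0.0,"tz":0.0,"rx":0.0,"ry":0.0,"rz":0.0,"gripper":0.0},{"tx":-0.0039,"ty":0.0,"tz":0.0,"rx":0.0,"ry":0.0,"rz":0.0,"gripper":0.0},{"tx":-0.0038,"ty":-0.0023,"tz":0.0,"rx":0.0,"ry":0.0,"rz":-7.0,"gripper":0.0},{"tx":-0.0041,"ty":-0.0019,"tz":0.0,"rx":0.0,"ry":0.0,"rz":-7.0,"gripper":0.0},{"tx":-0.0043,"ty":-0.0013,"tz":0.0,"rx":0.0,"ry":0.0,"rz":-7.0,"gripper":0.0},{"tx":-0.0044,"ty":-0.0008,"tz":0.0,"rx":0.0,"ry":0.0,"rz":-7.0,"gripper":0.0},{"tx":-0.0045,"ty":-0.0003,"tz":0.0,"rx":0.0,"ry":0.0,"rz":-7.0,"gripper":0.0},{"tx":-0.0045,"ty":0.0003,"tz":0.0,"rx":0.0,"ry":0.0,"rz":-7.0,"gripper":0.0},{"tx":-0.0044,"ty":0.0008,"tz":0.0,"rx":0.0,"ry":0.0,"rz":-7.0,"gripper":0.0},{"tx":-0.0043,"ty":0.0014,"tz":0.0,"rx":0.0,"ry":0.0,"rz":-7.0,"gripper":0.0},{"tx":-0.0041,"ty":0.0019,"tz":0.0,"rx":0.0,"ry":0.0,"rz":-7.0,"gripper":0.0},{"tx":0.0,"ty":0.0,"tz":0.0,"rx":0.0,"ry":0.0,"rz":0.0,"gripper":0.0}])

```text
time: 5.55
position: [0.5543, -0.0414, 0.0957]
eef_rot: [-2.988, -0.969, 0.001]
wrist_force: [-1.4, 0.9, 1.1]
opening: 0.0006
grasp_force: 0.0
```

```bash
python3 w.py w5 | grep -v brass
```

```text
5.55 [ 0.5543 -0.0414  0.0957] yaw_y -54.1 z [-0.  0. -1.] F [-1.4  0.9  1.1] q6 0.6555369990880872 op 0.0006111987929100806 pinch 0.0187
tcp r,ang 0.0369 -123.2
red 777 [387.  93.] z.06 [ 0.642  -0.0127  0.06  ] z.088 [ 0.6381 -0.0103  0.088 ] z.104 [ 0.6359 -0.0089  0.104 ] dep [ 0.642 -0.013  0.06 ]
red 585 [294. 166.] z.06 [0.5911 0.0025 0.06  ] z.088 [0.5951 0.0026 0.088 ] z.104 [0.5974 0.0026 0.104 ] dep [0.595 0.003 0.088]
NOTCH 585 28.1 peg -151.9 0.02561610473288427
```

Request:
move_arm(targets=[{"tx":-0.0022,"ty":0.0013,"tz":0.0,"rx":0.0,"ry":0.0,"rz":-4.0,"gripper":0.0},{"tx":-0.0022,"ty":0.0014,"tz":0.0,"rx":0.0,"ry":0.0,"rz":-4.0,"gripper":0.0},{"tx":-0.002,"ty":0.0016,"tz":0.0,"rx":0.0,"ry":0.0,"rz":-4.0,"gripper":0.0},{"tx":-0.002,"ty":0.0016,"tz":0.0,"rx":0.0,"ry":0.0,"rz":-4.0,"gripper":0.0},{"tx":-0.0018,"ty":0.0018,"tz":0.0,"rx":0.0,"ry":0.0,"rz":-4.0,"gripper":0.0},{"tx":0.0,"ty":0.0,"tz":0.0,"rx":0.0,"ry":0.0,"rz":0.0,"gripper":0.0}])

```text
time: 6.35
position: [0.5445, -0.0339, 0.0957]
eef_rot: [-3.111, -0.437, 0.0]
wrist_force: [0.0, -0.1, -1.1]
opening: 0.0007
grasp_force: 0.0
```

```bash
python3 w.py w6 | grep -v brass
```

```text
6.35 [ 0.5445 -0.0339  0.0957] yaw_y -74.0 z [-0.  0. -1.] F [ 0.  -0.1 -1.1] q6 1.0120847378768119 op 0.0007116552152014029 pinch 0.0187
tcp r,ang 0.038 -142.1
red 817 [338.  65.] z.06 [ 0.642  -0.0127  0.06  ] z.088 [ 0.6385 -0.0128  0.088 ] z.104 [ 0.6364 -0.0128  0.104 ] dep [ 0.642 -0.013  0.061]
red 585 [292. 166.] z.06 [ 0.5942 -0.0042  0.06  ] z.088 [ 0.598  -0.0056  0.088 ] z.104 [ 0.6002 -0.0064  0.104 ] dep [ 0.598 -0.006  0.088]
NOTCH 585 8.6 peg -171.4 0.02581054557900166
```

Request:
move_arm(targets=[{"tx":-0.0018,"ty":0.0018,"tz":0.0,"rx":0.0,"ry":0.0,"rz":-4.0,"gripper":0.0},{"tx":-0.0016,"ty":0.002,"tz":0.0,"rx":0.0,"ry":0.0,"rz":-4.0,"gripper":0.0},{"tx":-0.0011,"ty":0.0015,"tz":0.0,"rx":0.0,"ry":0.0,"rz":-3.0,"gripper":0.0},{"tx":0.0,"ty":0.0,"tz":0.0,"rx":0.0,"ry":0.0,"rz":0.0,"gripper":0.0}])

```text
time: 6.9
position: [0.5401, -0.0287, 0.0957]
eef_rot: [-3.139, -0.136, 0.0]
wrist_force: [-0.1, -0.6, 0.4]
opening: 0.0003
grasp_force: 0.1
```

```bash
python3 w.py w7 | grep -v brass; python3 - <<'E'
import numpy as np
P=np.array([[.5506,.0033],[.5635,.0137],[.5951,.0026],[.598,-.0056]])
A=np.c_[2*P,np.ones(4)];s=np.linalg.lstsq(A,(P**2).sum(1),rcond=None)[0];print(s[:2],np.sqrt(s[2]+s[:2]@s[:2]))
E
```

```text
6.9 [ 0.5401 -0.0287  0.0957] yaw_y -85.0 z [-0.  0. -1.] F [-0.1 -0.6  0.4] q6 1.2117230632301443 op 0.0002957765618413987 pinch 0.0187
tcp r,ang 0.0389 -152.2
red 839 [307.  57.] z.06 [ 0.6421 -0.0126  0.06  ] z.088 [ 0.6383 -0.0142  0.088 ] z.104 [ 0.6361 -0.0151  0.104 ] dep [ 0.642 -0.013  0.061]
red 285 [302. 111.] z.06 [ 0.6196 -0.0118  0.06  ] z.088 [ 0.6192 -0.0135  0.088 ] z.104 [ 0.619  -0.0145  0.104 ] dep [ 0.62  -0.012  0.067]
red 586 [290. 165.] z.06 [ 0.5949 -0.0079  0.06  ] z.088 [ 0.5983 -0.0102  0.088 ] z.104 [ 0.6003 -0.0115  0.104 ] dep [ 0.599 -0.01   0.09 ]
NOTCH 586 -1.6 peg -181.6 0.02583287282926697
[ 0.57260056 -0.01054218] 0.025954925019523654
```

```bash
python3 -c "
import cv2;a=cv2.imread('pics/w7.png')[20:330,130:480];cv2.imwrite('pics/w7c.png',cv2.resize(a,None,fx=1.8,fy=1.8))"
```

```text
(no output)
```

View pics/w7c.png

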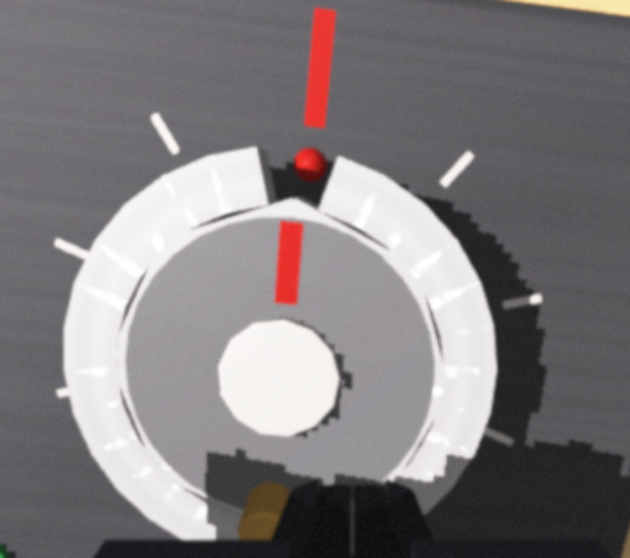

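The red pin at crop (310,163) lies inside the notch (265–335), and the dial's line at (288,262) is nearly in line with the panel line. I'll nudge about 1.5° more, back off, rise and go over the boss.

Request:
move_arm(targets=[{"tx":-0.0004,"ty":0.0008,"tz":0.0,"rx":0.0,"ry":0.0,"rz":-1.5,"gripper":0.0},{"tx":0.0,"ty":0.0,"tz":0.0,"rx":0.0,"ry":0.0,"rz":0.0,"gripper":0.0},{"tx":0.0,"ty":-0.005,"tz":0.0,"rx":0.0,"ry":0.0,"rz":0.0,"gripper":0.0},{"tx":0.0,"ty":-0.01,"tz":0.0,"rx":0.0,"ry":0.0,"rz":0.0,"gripper":0.0},{"tx":0.0,"ty":0.0,"tz":0.03,"rx":0.0,"ry":0.0,"rz":0.0,"gripper":0.0},{"tx":0.0,"ty":0.0,"tz":0.01,"rx":0.0,"ry":0.0,"rz":0.0,"gripper":0.0},{"tx":0.033,"ty":0.033,"tz":0.0,"rx":0.0,"ry":0.0,"rz":0.0,"gripper":0.0},{"tx":0.0,"ty":0.0,"tz":0.0,"rx":0.0,"ry":0.0,"rz":0.0,"gripper":0.0},{"tx":0.0,"ty":0.0,"tz":0.0,"rx":0.0,"ry":0.0,"rz":0.0,"gripper":0.0}])

```text
time: 8.07
position: [0.5719, -0.01, 0.135]
eef_rot: [3.14, 0.092, -0.002]
wrist_force: [-0.6, 0.6, -0.4]
opening: 0.0006
grasp_force: 0.0
```

```bash
python3 w.py w8 | grep -v brass;python3 -c "
import cv2;a=cv2.imread('pics/w8.png')[20:330,130:480];cv2.imwrite('pics/w8c.png',cv2.resize(a,None,fx=1.8,fy=1.8))"
```

```text
8.075 [ 0.5719 -0.01    0.135 ] yaw_y -86.7 z [-0.001 -0.    -1.   ] F [-0.6  0.6 -0.4] q6 1.2878113485225575 op 0.0005703739683251061 pinch 0.0187
tcp r,ang 0.0026 169.4
red 497 [336. 133.] z.06 [ 0.642  -0.0127  0.06  ] z.088 [ 0.6429 -0.0119  0.088 ] z.104 [ 0.6434 -0.0114  0.104 ] dep [ 0.642 -0.013  0.062]
red 175 [332. 174.] z.06 [ 0.6191 -0.012   0.06  ] z.088 [ 0.6229 -0.0113  0.088 ] z.104 [ 0.6251 -0.0109  0.104 ] dep [ 0.62  -0.012  0.067]
red 328 [328. 221.] z.06 [ 0.5909 -0.0113  0.06  ] z.088 [ 0.5983 -0.0107  0.088 ] z.104 [ 0.6026 -0.0103  0.104 ] dep [ 0.598 -0.011  0.088]
NOTCH 328 -2.7 peg -182.7 0.025876524619802062
```

View pics/w8c.png

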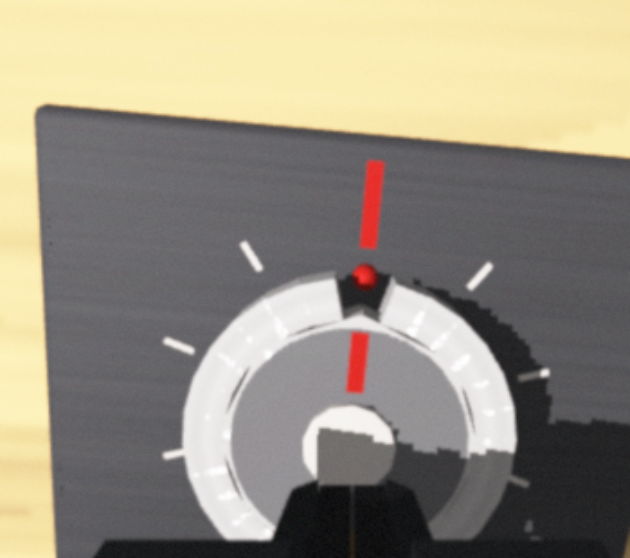

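The pin at (365,275) is centred in the notch and the lines are collinear. Pressing now.

Request:
move_arm(targets=[{"tx":0.0005,"ty":0.0,"tz":-0.025,"rx":0.0,"ry":0.0,"rz":0.0,"gripper":0.0},{"tx":0.0,"ty":0.0,"tz":-0.014,"rx":0.0,"ry":0.0,"rz":0.0,"gripper":0.0},{"tx":0.0,"ty":0.0,"tz":-0.003,"rx":0.0,"ry":0.0,"rz":0.0,"gripper":0.0},{"tx":0.0,"ty":0.0,"tz":-0.002,"rx":0.0,"ry":0.0,"rz":0.0,"gripper":0.0},{"tx":0.0,"ty":0.0,"tz":-0.002,"rx":0.0,"ry":0.0,"rz":0.0,"gripper":0.0},{"tx":0.0,"ty":0.0,"tz":0.0,"rx":0.0,"ry":0.0,"rz":0.0,"gripper":0.0}])

```text
time: 8.88
position: [0.5735, -0.01, 0.0905]
eef_rot: [3.14, 0.091, 0.002]
wrist_force: [-1.8, 0.5, 1.3]
opening: 0.0003
grasp_force: 1.0
```

Request:
move_arm(targets=[{"tx":0.0,"ty":0.0,"tz":-0.002,"rx":0.0,"ry":0.0,"rz":0.0,"gripper":0.0},{"tx":0.0,"ty":0.0,"tz":-0.002,"rx":0.0,"ry":0.0,"rz":0.0,"gripper":0.0},{"tx":0.0,"ty":0.0,"tz":-0.001,"rx":0.0,"ry":0.0,"rz":0.0,"gripper":0.0},{"tx":0.0,"ty":0.0,"tz":0.0,"rx":0.0,"ry":0.0,"rz":0.0,"gripper":0.0}])

```text
time: 9.38
position: [0.5736, -0.01, 0.0856]
eef_rot: [3.14, 0.091, 0.002]
wrist_force: [-2.5, 0.2, 4.9]
opening: 0.0002
grasp_force: 2.7
```

Request:
move_arm(targets=[{"tx":0.0,"ty":0.0,"tz":-0.002,"rx":0.0,"ry":0.0,"rz":0.0,"gripper":0.0},{"tx":0.0,"ty":0.0,"tz":-0.001,"rx":0.0,"ry":0.0,"rz":0.0,"gripper":0.0},{"tx":0.0,"ty":0.0,"tz":-0.001,"rx":0.0,"ry":0.0,"rz":0.0,"gripper":0.0},{"tx":0.0,"ty":0.0,"tz":0.0,"rx":0.0,"ry":0.0,"rz":0.0,"gripper":0.0}])

```text
time: 9.88
position: [0.5736, -0.01, 0.0824]
eef_rot: [3.14, 0.091, 0.001]
wrist_force: [-5.7, -0.4, 12.8]
opening: 0.0004
grasp_force: 6.4
```

Force is rising near the home height, so one more small step.

Request:
move_arm(targets=[{"tx":0.0,"ty":0.0,"tz":-0.001,"rx":0.0,"ry":0.0,"rz":0.0,"gripper":0.0},{"tx":0.0,"ty":0.0,"tz":-0.001,"rx":0.0,"ry":0.0,"rz":0.0,"gripper":0.0},{"tx":0.0,"ty":0.0,"tz":0.0,"rx":0.0,"ry":0.0,"rz":0.0,"gripper":0.0}])

```text
time: 10.25
position: [0.5737, -0.01, 0.0824]
eef_rot: [3.139, 0.092, 0.001]
wrist_force: [-13.5, 0.9, 27.5]
opening: 0.0002
grasp_force: 14.0
```

It has stopped at 0.0824 with 27 N, so it is bottomed. I'll retreat up and look.

Request:
move_arm(targets=[{"tx":0.0,"ty":0.0,"tz":0.004,"rx":0.0,"ry":0.0,"rz":0.0,"gripper":0.0},{"tx":0.0,"ty":0.0,"tz":0.03,"rx":0.0,"ry":0.0,"rz":0.0,"gripper":0.0},{"tx":-0.02,"ty":0.0,"tz":0.06,"rx":0.0,"ry":0.0,"rz":0.0,"gripper":0.0},{"tx":-0.03,"ty":0.0,"tz":0.05,"rx":0.0,"ry":0.0,"rz":0.0,"gripper":0.0},{"tx":0.0,"ty":0.0,"tz":0.0,"rx":0.0,"ry":0.0,"rz":0.0,"gripper":0.0},{"tx":0.0,"ty":0.0,"tz":0.0,"rx":0.0,"ry":0.0,"rz":0.0,"gripper":0.0}])

```text
time: 11.0
position: [0.5234, -0.0098, 0.2217]
eef_rot: [-3.14, -0.091, -0.001]
wrist_force: [-0.8, 0.1, -0.8]
opening: 0.0003
grasp_force: 0.0
```

```bash
python3 w.py w9 | grep -v brass; python3 - <<'E'
from h import *
from cell import vision
c=np.load("w9.npz");d=c["depth"];v,u=np.mgrid[0:320,0:640];z=d[:320]
P=np.stack([(u-c["cx"])/c["fx"]*z,(v-c["cy"])/c["fy"]*z,z,np.ones_like(z)],-1)@c["cam_to_world"].T
X,Y,Z=P[...,0]-.5732,P[...,1]+.0103,P[...,2];rr=np.hypot(X,Y);t=np.degrees(np.arctan2(Y,X))
for a in range(-180,180,45):
    m=(rr>.036)&(rr<.046)&(abs(t-a-22)<22)&(z>0);print(a+22,m.sum(),np.median(Z[m]).round(4) if m.any() else None)
m=rr<.011;print("boss",np.median(Z[m]),"panel",np.median(Z[(rr>.06)&(rr<.075)&(z>0)]))
im=cv2.imread("pics/w9.png");cv2.imwrite("pics/w9c.png",np.hstack([im[:330,120:520],cv2.resize(vision.read_camera("scene")["color"][170:310,120:500],(400,330))]))
E
```

```text
11.0 [ 0.5234 -0.0098  0.2217] yaw_y -86.7 z [ 0.  0. -1.] F [-0.8  0.1 -0.8] q6 1.2673104330622509 op 0.0002897023495427415 pinch 0.0187
tcp r,ang 0.0511 179.2
red 313 [337.  61.] z.06 [ 0.6418 -0.0126  0.06  ] z.088 [ 0.6381 -0.012   0.088 ] z.104 [ 0.6359 -0.0116  0.104 ] dep [ 0.642 -0.013  0.06 ]
red 103 [335.  93.] z.06 [ 0.6197 -0.012   0.06  ] z.088 [ 0.618  -0.0114  0.088 ] z.104 [ 0.617  -0.0111  0.104 ] dep [ 0.619 -0.012  0.068]
red 185 [331. 122.] z.06 [ 0.5984 -0.0109  0.06  ] z.088 [ 0.5986 -0.0105  0.088 ] z.104 [ 0.5987 -0.0102  0.104 ] dep [ 0.599 -0.011  0.078]
red 1233 [632. 296.] z.06 [ 0.4663 -0.2869  0.06  ] z.088 [ 0.4785 -0.2614  0.088 ] z.104 [ 0.4855 -0.2468  0.104 ] dep [ 0.448 -0.326  0.018]
NOTCH 185 -2.2 peg -182.2 0.026125438951817175
-158 1646 0.2322
-113 533 0.0778
-68 604 0.0779
-23 631 0.0777
22 629 0.0778
67 606 0.0779
112 545 0.078
157 1631 0.2322
boss 0.08197662632273905 panel 0.06001130530874238
```

View pics/w9c.png

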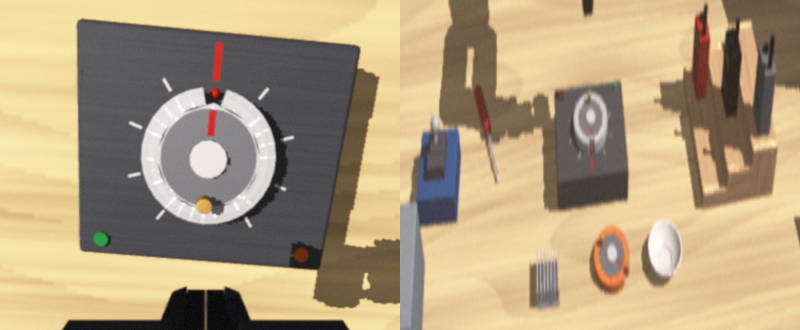

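The pin sits in the notch at (215,93). The rim is level at 0.078 and the boss is at 0.082, with the panel at 0.060, so the dial is fully home and flat. The other things are undisturbed.

```bash
python3 -c "
from cell import job;print(job.finish_job())"
```

```text
the job is handed in; nothing more can be done
None
```

The dial's notch is over the red pin and the dial is pressed fully home, flat on the panel; the arm is clear, nothing else was disturbed, and the job was handed in at about 11 s.

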